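# Take the baking pile apart and set up the counter

## Task

The baking things were piled up on the counter: a spice jar standing in the glass ramekin, the ramekin in a fluted tartlet mould, the mould on the blue lid. Take the pile apart and put each thing in its place, upright: the jar in the empty middle well of the spice rack, the ramekin in the middle of the kitchen scale's round steel plate, the mould on the free half of the baking tray (centred in that half) beside the mould already there, and the blue lid on the glass storage box so that it is properly closed. Set the jar and the ramekin down without dropping or tipping them, and leave the other mould on the tray where it is.

Things in the scene. Friction and masses are not known exactly. Their poses are not given: they have to be found in the camera images.
- jar: Spice jar, top of the pile: round glass jar of brown ground spice, flat steel cap with a small black button; 36 mm diameter, 80 tall, about 120 g. Stands loose in the ramekin (4-5 mm of play), its lowest 32 mm hidden there. Origin: centre of its underside; z up its axis.
- ramekin: Clear glass ramekin, second in the pile, standing loose in the mould: 36 mm tall, straight round wall of 56 outer diameter from 12 above its underside to the rim, foot of 42 diameter, floor and wall 4 thick (the jar stands on that floor). Its rim is 18 above the mould's rim. About 110 g. Origin: centre of its underside; z up.
- mould: Fluted aluminium tartlet mould, third in the pile, standing on the blue lid, up to 30 mm from its middle along it: round open dish 20 tall, base 58 diameter, flaring to a rim of 70 diameter whose top 3.5 mm is a vertical edge to grip; floor 2 thick (the ramekin stands on it). About 50 g. Origin: centre of its underside; z up.
- lid: Blue plastic lid of the storage box, bottom of the pile, right way up on the counter: plate 68 mm (x) by 152 (y), 8 thick, over a seal plug 44 x 128, 4 high; 12 tall, flat top (small clip tabs on the short ends: 159 over all). About 70 g. Origin: centre of the plug's underside, so the plate spans z 4 to 12; z up.
- spice_rack: Pop-up spice rack, fixed, open (nothing to press): dark base, steel carrier 74 mm (x) by 188 (y), top 60 above the counter, three places along y, 62 apart. The outer two hold jars like the pile's (fixed, tops at 118); the middle well is empty: 48 diameter, 22 deep, chamfered, floor 38 above the counter. Origin: on the counter below the empty well's centre; z up.
- scale: Digital kitchen scale, fixed: black body 150 mm (x) by 165 (y), 18 tall, display strip along its -x side, round steel weighing plate of 120 diameter centred at x +12, y 0 in the scale's frame, its top 26 above the counter. Origin: on the counter under the centre of the black body; z up.
- tray: Small dark steel baking tray, fixed: 125 mm (x) by 195 (y), floor 3 above the counter, rim 8 high all round (131 x 201 over the rim's lip). One tartlet mould stands on its -y half; the middle of the free half is at x 0, y +45 in the tray's frame. Origin: on the counter under the tray's centre; z up.
- storage_box: Open glass storage box, fixed, with hazelnuts well below its rim: 62 mm (x) by 148 (y), 48 tall, wall 3. The lid's plug drops into the opening with 6-7 mm of play each side until the plate rests on the rim, long sides parallel: closed, the lid's origin is 44 above the box's. Origin: on the counter under its centre; z up.
- tray_mould: The other fluted tartlet mould, same shape and size as the one in the pile, on the -y half of the baking tray about 46 mm from the tray's middle; it stays there. Origin: centre of its underside; z up.

How it is judged:
By the outcome, as a careful person would: the job done as asked, in the order asked, and still so for the second after the job is handed in, with the robot touching nothing.
It also fails if it takes over 128 s, if anything falls off the work surface, if the arm or the gripper's body presses on something with over 40 N, if the wrist force passes 120 N, or if a joint passes its speed limit or range.

## Robot

A 6-joint arm with a two-finger parallel gripper is mounted at the origin on the work surface. World frame = base frame: x ahead of the robot, y to its left, z up, the work surface at z = 0. Lengths are in mm, angles in rad, forces in N, time in s.
With the tool pointing down it reaches from about 300 to 775 mm from the base axis. Payload 14.6 kg.
Tool frame: the origin (TCP) lies on the centre line of the jaws, within the pads' length; the fingertips stand 14 mm ahead of it and the grasp point (between the pads) lies 5 mm behind it (robot.finger_overhang is the distance from the TCP to the fingertips, in mm); z points along the fingers, x is the direction in which the jaws open and shut, and the axes are right-handed (so a half turn about z gives the same grasp; the last joint's range is limited). The gripper opens to 94 mm and grips with 3 to 60 N. Pads are 16 mm wide; open, the fingers measure 119 mm over their backs; the gripper's body (75 mm by 177 mm) begins 78 mm behind the grasp point.
Start: joints at [-1.275, 0.3, 1.521, -0, 1.321, -0.067], TCP at [195.184, -514.191, 219.446] pointing down, gripper open.
Joint ranges: [-3.03, 3.03], [-0.79, 2.21], [0.23, 2.52], [-1.04, 4.18], [0, 3.07], [-2.55, 2.55]. Speed limits (rad/s): [2.22, 2.22, 2.57, 3.14, 3.14, 3.14].

## Interface

Orientations are given as a unit quaternion [x, y, z, w].
In Python, from bench import robot, eyes, ticket, nets gives the robot as it stands.
- The arm moves only by the tool servo_tool, never from a script. Its argument "motion" is a list that holds one entry, the list of rows, each a list of 4 numbers: the shift along the tool's x, y, z in mm, then the turn about the tool's z in degrees. In form: [[[dx, dy, dz, yaw], ...]]. A call has 1 to 8 rows; each row is the pose to reach, as a shift and turn from the pose commanded when the call began, along the tool's axes at that moment; what a row does not reach only later rows make up. A row lasts 1/8 s, in which the tool goes at most 62.5 mm and 10.7 degrees, less where a joint would pass 70% of its speed; a pose out of reach is approached as far as the arm can. A call with a gripper value outside its range is refused whole. "gripper" is the closure in counts, from 0 (fully open) to 255 (shut), set as the call begins (left out, the last holds). The fingers move at their own pace and stop on an object; the grip force is fixed at half the most. Time passes only in rows, so rows that repeat a pose let the fingers close. It gives the time, the measured TCP pose, the force and the opening at its end, in the units of the state.
- robot.state(): the state, without advancing time (a new reading comes with each control period).
- eyes.snapshot(name): name is "side" or "top" or "wrist"; returns (picture, depth): 480x640x3 uint8, red, green, blue; 480x640 float32, mm along the optical axis (not along the pixel's ray), 0 where there is no reading.
- eyes.calibration(name): a dict with "fx", "fy", "cx", "cy" (pixels), "extrinsics" (4x4, takes a point from world to camera coordinates). Camera axes: x right, y down, z forward; pixel columns grow to the right and rows downward; lengths in mm; the calibration is good to about 2 mm. The wrist camera is an equidistant fisheye: a pixel r from the principal point sees the ray r / f radians off the axis. A picture is of the moment at which its call begins: read the wrist's pose just before it. calibration takes no time and is no camera call; for the wrist camera it gives the pose at the moment of the call.
- ticket.close_job(): hands the job in, once; it reports no verdict.
Trained networks look in the newest picture that a camera, given by its name, has taken for a name from the list of things; names that differ only in an ending like _2 or _b are one class to them, and where a whole thing is asked for, a point or a joint stands for the part that bears it (a point fixed in the world has none). Each returns a list of dicts, best first, with "p" (0 to 1); they miss things now and then, are a little off and sometimes report something else, mostly with a low value. They report only what shows in the picture. A call takes as long as a camera call.
- nets.find_in(camera, query): "bbox" ([left, top, width, height] as shares, 0 to 1, of the picture: columns of its width, rows of its height, round what is visible of it).
- nets.spot_point(camera, query): "centre" ([row, column] as shares, 0 to 1, of the picture: columns of its width, rows of its height: a listed point, or the origin of a listed thing).
The state is a dict: "t": time; "q": joint angles; "dq": joint speeds; "tau": joint torques, N m; "tcp_pos": TCP position; "tool_rot": TCP orientation; "wrist_force": force on the tool from outside, world axes, zero at the start; "ft_torque": the same for the moment, N m; "finger_gap": finger opening in mm.
Only numpy, scipy, OpenCV 4.12 (cv2) and the standard library are available. Lean on these libraries where they do the work, as an engineer would, in place of code of your own. Each camera call takes 0.05 s, during which the arm holds its last target. There are 200 camera calls.

## Working session

There is one attempt and no reset: what is moved stays moved. The work goes in short steps, Python scripts to look and compute and a tool call to move; the robot and the scene stay as the last step left them, time stands still between calls to the robot, and variables do not carry over. Pictures are saved under pics/ and viewed, about 12 in all and at most 16, crops included, and the job is handed in when it is done.

Besides the shell and the picture viewer there is one more tool, called after ">>>" by a JSON object that holds its "name" and its "arguments", one argument or row to a line. servo_tool: Moves the arm, as the interface text tells. Its arguments: {"type":"object","properties":{"motion":{"type":"array","items":{"type":"array","items":{"type":"array","items":{"type":"number"}}}},"gripper":{"type":"number"}},"required":["motion"]}

```bash
mkdir -p pics; ls; python3 - <<'E'
from bench import robot, eyes, nets
import cv2,numpy as np
print(robot.state())
for n in ("top","side"):
    p,d=eyes.snapshot(n); cv2.imwrite(f"pics/{n}0.png",p[:,:,::-1]); np.save(f"{n}0.npy",d)
    c=eyes.calibration(n); print(n,{k:np.round(v,3).tolist() for k,v in c.items()})
    for q in ("jar","ramekin","mould","lid","spice_rack","scale","tray","storage_box","tray_mould"):
        print(n,q,[(round(r["p"],2),round(r["centre"][1]*640),round(r["centre"][0]*480)) for r in nets.spot_point(n,q)[:3]])
E
```

```text
pics
{'t': 0.0, 'q': array([-1.27461562e+00,  3.00447356e-01,  1.52157865e+00,  4.55492992e-05,
        1.32070748e+00, -6.66271827e-02]), 'dq': array([-0.00173324,  0.00072523, -0.00121688, -0.00019421, -0.00011852,
        0.00170986]), 'tau': array([ 4.75519064e-04, -5.31800258e+01, -3.52735448e+01,  7.08381878e-02,
        2.43471900e-02, -7.94763287e-05]), 'tcp_pos': array([ 195.11701736, -513.96265108,  218.90037605]), 'tool_rot': array([ 8.23070389e-01, -5.67939089e-01, -4.33174395e-04, -3.71784320e-04]), 'wrist_force': array([ 0.082632  ,  0.26467588, -0.4343995 ]), 'ft_torque': array([-0.05715076, -0.00256963,  0.0064419 ]), 'finger_gap': 93.71473259339407}
top {'fx': 499.565, 'fy': 499.565, 'cx': 325.078, 'cy': 246.045, 'extrinsics': [[-0.003, -1.0, 0.006, 4.484], [-0.985, 0.002, -0.174, 574.522], [0.174, -0.006, -0.985, 1282.615], [0.0, 0.0, 0.0, 1.0]]}
top jar [(0.56, 264, 300)]
top ramekin [(0.71, 388, 303)]
top mould [(0.56, 265, 299)]
top lid [(0.61, 277, 297)]
top spice_rack [(0.84, 329, 207)]
top scale [(0.59, 475, 275)]
top tray [(0.77, 387, 304)]
top storage_box [(0.76, 168, 273)]
top tray_mould [(0.86, 403, 303)]
side {'fx': 446.103, 'fy': 446.103, 'cx': 317.297, 'cy': 239.735, 'extrinsics': [[-0.888, -0.46, -0.004, 499.365], [-0.248, 0.485, -0.838, 199.84], [0.388, -0.743, -0.545, 736.68], [0.0, 0.0, 0.0, 1.0]]}
side jar [(0.97, 341, 329)]
side ramekin [(0.72, 337, 333), (0.24, 337, 331)]
side mould [(0.76, 339, 330), (0.28, 338, 329)]
side lid []
side spice_rack [(0.88, 266, 250)]
side scale [(0.61, 404, 195)]
side tray [(0.84, 402, 243)]
side storage_box [(0.93, 210, 447)]
side tray_mould [(0.57, 407, 236)]
```

View pics/top0.png

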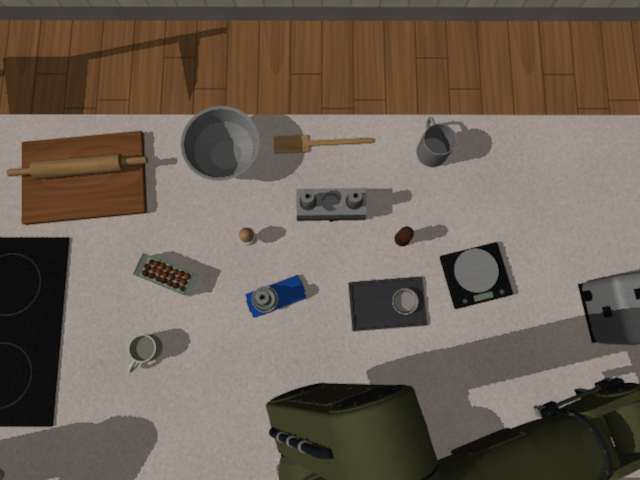

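View pics/side0.png

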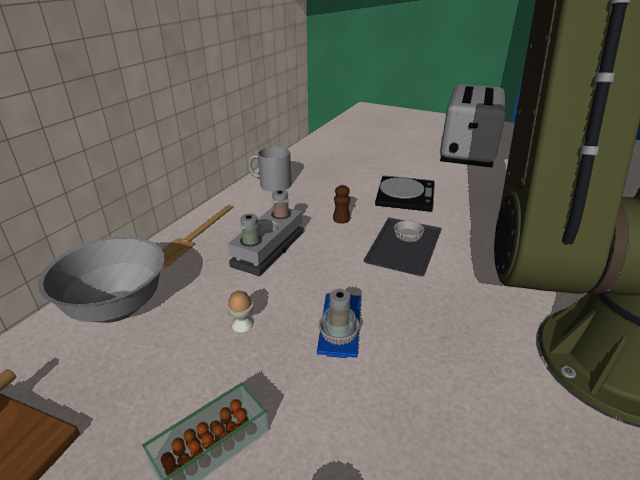

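Top: pile at px (264,297) on the blue lid (centre ~277,296), box (168,273), rack well (331,200), tray (388,304) with its mould at (405,300), scale plate (476,271). Everything is visible; next I measure from the depth.

```bash
cat > h.py <<'E'
import numpy as np, cv2
from bench import robot, eyes, nets
from scipy.spatial.transform import Rotation as R
def cloud(n,d,c):
    v,u=np.mgrid[0:480,0:640].astype(float)
    x=(u-c["cx"])/c["fx"]; y=(v-c["cy"])/c["fy"]
    if n=="wrist":
        r=np.hypot(x,y)+1e-9; k=np.tan(np.minimum(r,1.4))/r; x,y=x*k,y*k
    P=np.stack([x*d,y*d,d],-1); E=np.array(c["extrinsics"])
    return (P-E[:3,3])@E[:3,:3]
def pix(n,X,c):
    E=np.array(c["extrinsics"]); p=np.atleast_2d(X)@E[:3,:3].T+E[:3,3]
    x,y=p[:,0]/p[:,2],p[:,1]/p[:,2]
    if n=="wrist":
        r=np.hypot(x,y)+1e-9; k=np.arctan(r)/r; x,y=x*k,y*k
    return np.stack([x*c["fx"]+c["cx"],y*c["fy"]+c["cy"]],-1)
def onplane(n,uv,z,c):
    uv=np.atleast_2d(uv).astype(float); x=(uv[:,0]-c["cx"])/c["fx"]; y=(uv[:,1]-c["cy"])/c["fy"]
    if n=="wrist":
        r=np.hypot(x,y)+1e-9; k=np.tan(r)/r; x,y=x*k,y*k
    E=np.array(c["extrinsics"]); D=np.stack([x,y,np.ones_like(x)],-1)@E[:3,:3]; C=-E[:3,:3].T@E[:3,3]
    return C+D*((z-C[2])/D[:,2])[:,None]
def rect(pts):
    (c,s,a)=cv2.minAreaRect(pts[:,:2].astype(np.float32))
    if s[0]>s[1]: s=(s[1],s[0]); a-=90   # short side = x axis
    a=(a+90)%180-90
    return np.round([*c,*s,a],1)
E
python3 - <<'E'
from h import *
d=np.load("top0.npy"); c=eyes.calibration("top"); W=cloud("top",d,c)
im=cv2.imread("pics/top0.png").astype(int)
b,g,r=im[...,0],im[...,1],im[...,2]
def box(u0,v0,u1,v1):
    m=np.zeros((480,640),bool); m[v0:v1,u0:u1]=1; return m
print("counter z",np.median(W[240:260,330:380,2]), np.median(W[320:340,180:240,2]))
def rep(name,m):
    P=W[m]; print(name,len(P),"z",np.round(np.percentile(P[:,2],[5,50,95]),1),"rect",rect(P),"mean",P.mean(0).round(1))
Z=W[...,2]
rep("lid",box(235,265,320,325)&(b>r+50)&(Z<25))
rep("jar",box(235,265,320,325)&(Z>75))
rep("pile",box(235,265,320,325)&(Z>22))
rep("box",box(125,245,210,300)&(Z>30))
rep("rack",box(285,180,380,230)&(Z>50)&(Z<70))
rep("rackjars",box(285,180,380,230)&(Z>95))
rep("tray",box(340,270,435,340)&(r<75))
rep("traymould",box(385,280,425,320)&(Z>14))
rep("scale",box(430,235,520,315)&(Z>12))
rep("plate",box(430,235,520,315)&(Z>22)&(r>90))
E
```

```text
counter z -0.8328609380177276 -0.7955613519854436
lid 809 z [ 6.6 11.3 16.1] rect [446.  138.4  67.6 156.4  20.8] mean [451.6 119.9  11.2]
jar 188 z [  88.4   96.2 1362.9] rect [399.2  91.7  33.5 193.3 -26.3] mean [420.4 138.8 290.4]
pile 512 z [  24.3   48.2 1362.9] rect [388.4 111.5  67.2 208.7 -42.5] mean [428.6 153.  130.3]
box 513 z [30.6 38.6 51.5] rect [432.4 258.   62.6 523.7 -21.7] mean [497.1 420.6  78.2]
rack 1293 z [54.2 59.3 64.1] rect [694.  -14.   78.  187.4   1.7] mean [690.2 -13.8  59.3]
rackjars 346 z [  99.6  115.3 1052.9] rect [546.1  30.4 152.  379.   73.4] mean [673.6 -13.3 178.4]
tray 3106 z [-2.1  2.8  9.2] rect [ 422.2 -124.3  133.5  285.7    5.2] mean [ 424.  -157.2    7. ]
traymould 158 z [14.9 20.  26.5] rect [ 379.5 -123.3   68.4  271.5   29.4] mean [ 426.6 -206.8   62.4]
scale 3257 z [13.7 20.8 28.7] rect [ 457.3 -232.2  149.5  528.3   13.7] mean [ 497.7 -403.1   30. ]
plate 1288 z [22.4 25.6 30.2] rect [ 462.1 -218.6  134.1  501.5   12.4] mean [ 510.4 -400.    40.3]
```

```bash
cat >> h.py <<'E'
def tool():
    s=robot.state(); return s["tcp_pos"],R.from_quat(s["tool_rot"]).as_matrix(),s
def goal(x,y,z,ang=None):
    """shift in tool axes and yaw to bring TCP to x,y,z with tool x at world angle ang (mod 180)"""
    p,M,s=tool(); a=np.degrees(np.arctan2(M[1,0],M[0,0]))
    yaw=0 if ang is None else -((ang-a+90)%180-90)
    print("goal",np.round([x,y,z],1),"->",(M.T@(np.array([x,y,z])-p)).round(1),"yaw",round(yaw,1),"now ang",round(a,1))
E
python3 -c "
from h import *
goal(440,140,300,0)
goal(360,-200,300,0)"
```

```text
goal [440 140 300] -> [-524.7 -461.   -80.5] yaw -69.2 now ang -69.2
goal [ 360 -200  300] -> [-235.3 -265.6  -80.5] yaw -69.2 now ang -69.2
```

>>> {"name": "servo_tool", "arguments": {
  "motion": [
    [[-40, -40, -40, -9], [-80, -75, -80, -18], [-115, -115, -80, -27], [-155, -155, -80, -36], [-195, -195, -80, -45], [-235, -235, -80, -54], [-275, -270, -80, -63], [-315, -300, -80, -69]]
  ],
  "gripper": 0
}}

```text
t: 2.0
tcp_pos: [364.2, -111.5, 299.6]
tool_rot: [1.0, 0.0, 0.0, 0.0]
wrist_force: [-0.1, -0.0, -0.1]
finger_gap: 94.0
```

```bash
python3 -c "
from h import *
goal(440,140,300,0)"
```

```text
goal [440 140 300] -> [  76.  -251.4   -0.4] yaw 0.0 now ang 0.0
```

>>> {"name": "servo_tool", "arguments": {
  "motion": [
    [[15, -55, 0, 0], [30, -110, 0, 0], [45, -165, 0, 0], [60, -215, 0, 0], [76, -251, 0, 0], [76, -251, 0, 0]]
  ]
}}

```text
t: 2.75
tcp_pos: [441.0, 139.3, 299.0]
tool_rot: [1.0, -0.0, -0.0, 0.0]
wrist_force: [-0.7, -0.3, 0.7]
finger_gap: 94.2
```

```bash
python3 - <<'E'
from h import *
c=eyes.calibration("wrist"); p,d=eyes.snapshot("wrist"); cv2.imwrite("pics/w1.png",p[:,:,::-1]); np.save("w1.npy",d)
E=np.array(c["extrinsics"]); print(c["fx"],c["cx"],c["cy"],"campos",(-E[:3,:3].T@E[:3,3]).round(1),"axis",E[2,:3].round(3)); print(tool()[0])
import pickle; pickle.dump(c,open("w1.pkl","wb"))
for z,n,x,y in((98,"jar",440,140),(12,"lid",450,120)): print(n,pix("wrist",[x,y,z],c))
E
```

```text
371.64829954431775 317.78630686766144 238.3144540633268 campos [441.4 210.6 464.3] axis [-0.002 -0.251 -0.968]
[440.7372238  138.05208206 299.09706222]
jar [[317.04530221 214.61597459]]
lid [[325.36757794 217.32278693]]
```

View pics/w1.png

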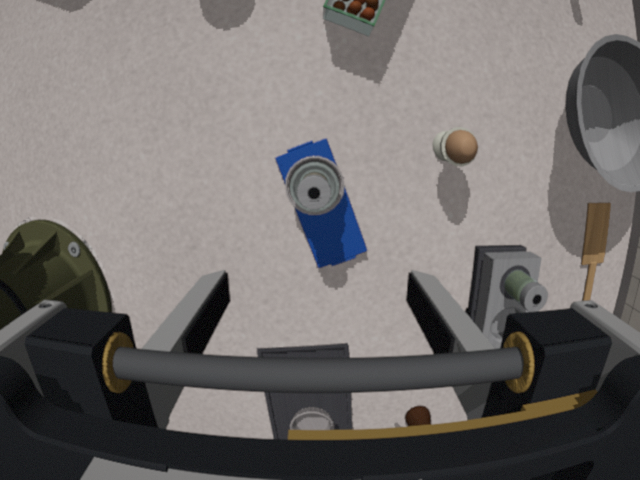

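The wrist picture shows the jar's button at (314,193), mould rim ellipse around (315,185), and lid corners near (278,157), (327,141), (366,249), (320,267).

```bash
python3 - <<'E'
from h import *
import pickle
c=pickle.load(open("w1.pkl","rb")); d=np.load("w1.npy"); im=cv2.imread("pics/w1.png").astype(int)
b,g,r=im[...,0],im[...,1],im[...,2]
print("jar@98",onplane("wrist",[314,193],98,c).round(1))
m=((b>r+50)&(b>90)).astype(np.uint8); m[:120]=0;m[290:]=0;m[:,:260]=0;m[:,390:]=0
v,u=np.nonzero(m); P=onplane("wrist",np.stack([u,v],-1),12,c); print("lid",rect(P))
print("corners",onplane("wrist",[[278,157],[327,141],[366,249],[320,267]],12,c).round(1).tolist())
W=cloud("wrist",d,c); Z=W[...,2]
k=np.zeros_like(m,bool); k[140:240,270:360]=1
for lo,hi in((88,110),(45,54),(28,36)):
    q=k&(Z>lo)&(Z<hi); print(lo,q.sum(),np.median(W[q],0).round(1),rect(W[q]))
print("blue z",np.median(Z[m>0]))
E
```

```text
jar@98 [[437.  161.9  98. ]]
lid [445.8 135.9  65.9 156.8  20.6]
corners [[392.4, 195.0, 12.0], [451.8, 214.1, 12.0], [502.0, 79.0, 12.0], [443.4, 55.0, 12.0]]
88 911 [436.9 162.7  96.1] [436.4 162.7  33.   33.1 -89.8]
45 493 [437.6 166.7  49.9] [ 4.364e+02  1.614e+02  5.400e+01  5.570e+01 -2.000e-01]
28 640 [436.8 162.1  31.3] [436.3 162.2  68.   68.6  -0. ]
blue z 12.180626780996668
```

```bash
python3 -c "
from h import *
goal(436.7,162.4,75,0)"
```

```text
goal [436.7 162.4  75. ] -> [ -3.9 -24.4 224.1] yaw -0.1 now ang -0.1
```

>>> {"name": "servo_tool", "arguments": {
  "motion": [
    [[-4, -24, 20, 0], [-4, -24, 70, 0], [-4, -24, 120, 0], [-4, -24, 170, 0], [-4, -24, 200, 0], [-4, -24, 215, 0], [-4, -24, 224, 0], [-4, -24, 224, 0]]
  ]
}}

```text
t: 3.8
tcp_pos: [437.1, 161.4, 75.9]
tool_rot: [1.0, -0.002, 0.0, -0.0]
wrist_force: [0.5, 0.2, 0.1]
finger_gap: 94.1
```

>>> {"name": "servo_tool", "arguments": {
  "motion": [
    [[0, 0, 0, 0], [0, 0, 0, 0], [0, 0, 0, 0], [0, 0, 0, 0], [0, 0, 0, 0], [0, 0, 0, 0], [0, 0, 0, 0], [0, 0, 0, 0]]
  ],
  "gripper": 255
}}

```text
t: 4.8
tcp_pos: [436.9, 161.5, 75.4]
tool_rot: [1.0, -0.002, -0.0, 0.0]
wrist_force: [-0.7, 0.3, 1.2]
finger_gap: 35.4
```

>>> {"name": "servo_tool", "arguments": {
  "motion": [
    [[0, 0, -10, 0], [0, 0, -25, 0], [0, 0, -50, 0], [0, 0, -90, 0], [20, 30, -130, 0], [50, 70, -165, 0], [80, 110, -165, 0], [110, 145, -165, 0]]
  ]
}}

```text
t: 5.8
tcp_pos: [547.1, 14.6, 242.1]
tool_rot: [1.0, -0.002, 0.001, 0.0]
wrist_force: [0.6, 0.3, -1.6]
finger_gap: 35.1
```

>>> {"name": "servo_tool", "arguments": {
  "motion": [
    [[30, 30, 0, 0], [60, 55, 0, 0], [80, 75, 0, 0], [100, 80, 0, 0], [105, 80, 0, 0], [105, 80, 0, 0]]
  ]
}}

```text
t: 6.55
tcp_pos: [650.8, -63.9, 240.8]
tool_rot: [1.0, -0.002, -0.0, -0.0]
wrist_force: [0.7, 0.8, -2.3]
finger_gap: 35.1
```

```bash
python3 - <<'E'
from h import *
import pickle
c=eyes.calibration("wrist"); p,d=eyes.snapshot("wrist"); cv2.imwrite("pics/w2.png",p[:,:,::-1]); np.save("w2.npy",d)
pickle.dump(c,open("w2.pkl","wb")); print(tool()[0])
W=cloud("wrist",d,c); Z=W[...,2]
for z in (50,70),(105,125):
  q=(Z>z[0])&(Z<z[1])&(np.abs(W[...,0]-694)<60)&(np.abs(W[...,1]+14)<110); print(z,q.sum(),rect(W[q]))
print(pix("wrist",[[690,-14,60],[690,48,118],[690,-76,118]],c).round())
E
```

```text
[650.60295597 -63.83033875 240.8813721 ]
(50, 70) 9314 [696.3 -15.   74.8 188.6   0.8]
(105, 125) 2936 [695.8 -14.6  34.7 158.3   0.9]
[[360. 167.]
 [369.  93.]
 [366. 248.]]
```

View pics/w2.png

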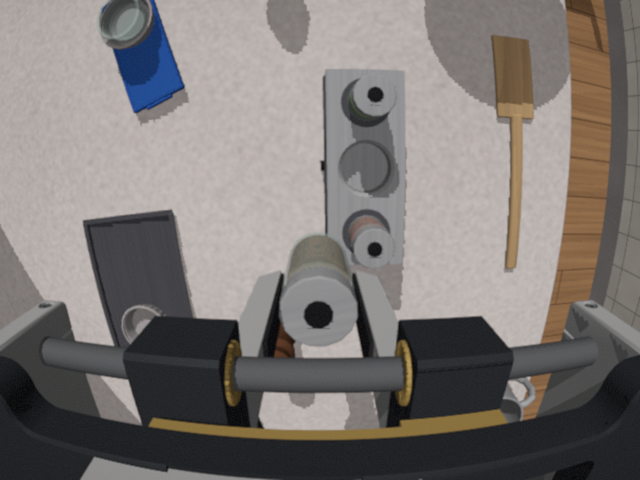

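The rack shows buttons at (375,94) and (375,249) and the empty well at (365,166); the held jar's button is at (318,314), upright.

```bash
python3 - <<'E'
from h import *
import pickle
c=pickle.load(open("w2.pkl","rb"))
a=onplane("wrist",[[375,94],[375,249]],118,c); print(a.round(1),a.mean(0).round(1)); print(onplane("wrist",[365,166],60,c).round(1))
print("held",onplane("wrist",[318,314],263.5,c).round(1))
d=np.load("w2.npy"); W=cloud("wrist",d,c); q=(W[...,2]>257)&(W[...,2]<270)&(abs(W[...,0]-650)<30)&(abs(W[...,1]+64)<30); print(q.sum(),rect(W[q]),np.median(W[q],0))
goal(696,-14.8,240.9,0.8)
E
```

```text
[[695.   47.1 118. ]
 [697.2 -76.5 118. ]] [696.1 -14.7 118. ]
[[694.8 -12.9  60. ]]
held [[650.9 -62.8 263.5]]
5507 [648.3 -62.1  34.7  54.7  68.8] [650.89841459 -59.74175845 261.48215949]
goal [696.  -14.8 240.9] -> [ 45.2 -49.2  -0. ] yaw -1.0 now ang -0.2
```

>>> {"name": "servo_tool", "arguments": {
  "motion": [
    [[20, -20, 0, -1], [45, -48, 0, -1], [45, -48, 0, -1], [45, -48, 40, -1], [45, -48, 75, -1], [45, -48, 100, -1], [45, -48, 110, -1], [45, -48, 110, -1]]
  ]
}}

```text
t: 7.6
tcp_pos: [696.0, -16.6, 130.9]
tool_rot: [1.0, 0.007, -0.0, 0.0]
wrist_force: [-0.3, 0.2, -1.1]
finger_gap: 35.4
```

```bash
python3 - <<'E'
from h import *
c=eyes.calibration("wrist"); p,d=eyes.snapshot("wrist"); cv2.imwrite("pics/w3.png",p[40:420,120:560,::-1])
goal(695.8,-15.6,95.4,0.8); print(tool()[2]["wrist_force"])
W=cloud("wrist",d,c); q=(W[...,2]>112)&(W[...,2]<140)&(abs(W[...,0]-696)<30)&(abs(W[...,1]+15)<110); print(q.sum(),rect(W[q]))
E
```

```text
goal [695.8 -15.6  95.4] -> [-0.6 -1.  36.3] yaw -0.0 now ang 0.8
[ 1.05001898 -0.96497697 -1.69801585]
6231 [694.9 -14.7  57.9 155.8 -11.4]
```

View pics/w3.png

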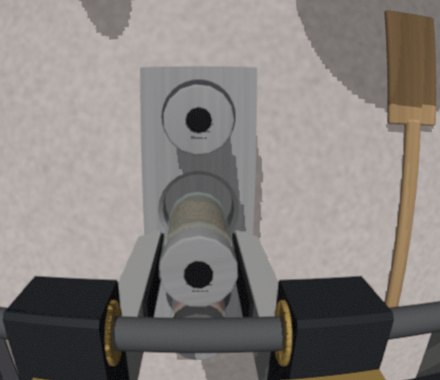

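The held jar's button (199,274 in the crop) lines up with its neighbour's (199,120), and the well is right under it. Lowering.

>>> {"name": "servo_tool", "arguments": {
  "motion": [
    [[0, -1, 10, 0], [0, -1, 20, 0], [0, -1, 27, 0], [0, -1, 31, 0], [0, -1, 34, 0], [0, -1, 35, 0], [0, -1, 35, 0]]
  ]
}}

```text
t: 8.52
tcp_pos: [696.3, -15.5, 95.7]
tool_rot: [1.0, 0.007, 0.0, 0.0]
wrist_force: [0.3, -0.2, -1.7]
finger_gap: 34.8
```

>>> {"name": "servo_tool", "arguments": {
  "motion": [
    [[0, 0, 0.5, 0], [0, 0, 0.8, 0], [0, 0, 0.8, 0]]
  ]
}}

```text
t: 8.9
tcp_pos: [696.4, -15.5, 95.5]
tool_rot: [1.0, 0.007, 0.0, 0.0]
wrist_force: [-2.5, -0.1, 5.8]
finger_gap: 35.1
```

Contact. Releasing and rising.

>>> {"name": "servo_tool", "arguments": {
  "motion": [
    [[0, 0, 0, 0], [0, 0, 0, 0], [0, 0, 0, 0], [0, 0, 0, 0], [0, 0, 0, 0], [0, 0, 0, 0]]
  ],
  "gripper": 0
}}

```text
t: 9.65
tcp_pos: [696.2, -15.5, 94.6]
tool_rot: [1.0, 0.007, -0.0, -0.0]
wrist_force: [-0.1, -0.4, 0.4]
finger_gap: 91.2
```

>>> {"name": "servo_tool", "arguments": {
  "motion": [
    [[0, 0, -10, 0], [0, 0, -40, 0], [0, 0, -90, 0], [0, 0, -145, 0], [-40, -30, -170, 0], [-85, -60, -185, 0], [-130, -90, -185, 0], [-170, -120, -185, 0]]
  ]
}}

```text
t: 10.65
tcp_pos: [522.9, 103.0, 280.8]
tool_rot: [1.0, 0.007, 0.001, -0.0]
wrist_force: [1.3, -0.1, 0.2]
finger_gap: 93.6
```

>>> {"name": "servo_tool", "arguments": {
  "motion": [
    [[-40, -20, 0, 0], [-75, -30, 0, 0], [-85, -30, 0, 0], [-85, -30, 0, 0]]
  ]
}}

```text
t: 11.15
tcp_pos: [439.4, 130.9, 280.4]
tool_rot: [1.0, 0.007, 0.001, -0.0]
wrist_force: [0.9, -0.1, 0.4]
finger_gap: 94.5
```

```bash
python3 - <<'E'
from h import *
import pickle
c=eyes.calibration("wrist"); p,d=eyes.snapshot("wrist"); cv2.imwrite("pics/w4.png",p[:,:,::-1]); np.save("w4.npy",d)
pickle.dump(c,open("w4.pkl","wb")); print(tool()[0])
W=cloud("wrist",d,c); Z=W[...,2]
for lo,hi in((60,90),(43,54),(28,36)):
    q=(np.hypot(W[...,0]-436,W[...,1]-162)<50)&(Z>lo)&(Z<hi)
    if q.sum()>5: print(lo,q.sum(),np.median(W[q],0).round(1),rect(W[q]))
q=(Z>105)&(Z<125)&(np.abs(W[...,0]-696)<30)&(np.abs(W[...,1]+14)<110); print("rackjars",q.sum(),rect(W[q]))
print("scale est",pix("wrist",[[436,162,50],[696,-15,118]],c).round())
E
```

```text
[439.83357231 130.76785593 280.09124849]
43 588 [435.4 160.   49.8] [436.7 162.3  54.   54.6 -89.5]
28 719 [436.8 159.1  31.2] [436.4 162.1  68.4  68.7 -72.8]
rackjars 610 [693.6  49.7  30.6  34.3 -78.3]
scale est [[315. 182.]
 [534. 350.]]
```

View pics/w4.png

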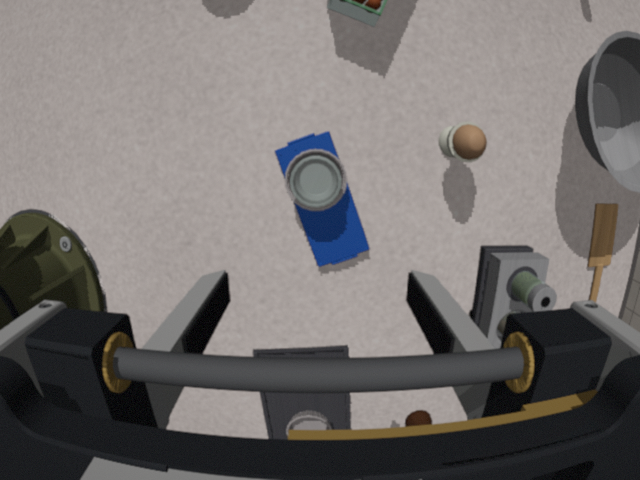

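The ramekin (px 316,181) still stands concentrically in the mould on the lid. Grasping it.

```bash
python3 -c "
from h import *
goal(436.7,162.3,49,0)"
```

```text
goal [436.7 162.3  49. ] -> [ -2.9 -31.5 231.1] yaw 0.8 now ang 0.8
```

>>> {"name": "servo_tool", "arguments": {
  "motion": [
    [[-3, -31, 20, 1], [-3, -31, 70, 1], [-3, -31, 120, 1], [-3, -31, 170, 1], [-3, -31, 205, 1], [-3, -31, 222, 1], [-3, -31, 231, 1], [-3, -31, 231, 1]]
  ]
}}

```text
t: 12.2
tcp_pos: [436.1, 161.8, 48.4]
tool_rot: [1.0, -0.002, -0.0, 0.0]
wrist_force: [-0.7, 0.2, 0.6]
finger_gap: 94.1
```

>>> {"name": "servo_tool", "arguments": {
  "motion": [
    [[0, 0, 0, 0], [0, 0, 0, 0], [0, 0, 0, 0], [0, 0, 0, 0], [0, 0, 0, 0], [0, 0, 0, 0], [0, 0, 0, 0]]
  ],
  "gripper": 255
}}

```text
t: 13.08
tcp_pos: [435.9, 162.0, 48.8]
tool_rot: [1.0, -0.002, 0.0, -0.0]
wrist_force: [-0.4, -0.2, 4.5]
finger_gap: 54.7
```

>>> {"name": "servo_tool", "arguments": {
  "motion": [
    [[0, 0, -8, 0], [0, 0, -20, 0], [0, 0, -50, 0], [0, 0, -100, 0], [5, 30, -140, 0], [15, 75, -170, 0], [25, 130, -170, 0], [35, 185, -170, 0]]
  ]
}}

```text
t: 14.08
tcp_pos: [470.1, -24.8, 219.9]
tool_rot: [1.0, -0.002, 0.001, 0.0]
wrist_force: [-0.7, 0.0, -2.0]
finger_gap: 54.8
```

>>> {"name": "servo_tool", "arguments": {
  "motion": [
    [[10, 55, 0, 0], [15, 110, 0, 0], [20, 165, 0, 0], [25, 220, 0, 0], [30, 275, 0, 0], [30, 330, 0, 0], [30, 365, 0, 0], [30, 375, 0, 0]]
  ]
}}

```text
t: 15.08
tcp_pos: [498.0, -399.8, 218.7]
tool_rot: [1.0, -0.003, -0.0, -0.0]
wrist_force: [0.4, 0.5, -1.6]
finger_gap: 54.6
```

```bash
python3 - <<'E'
from h import *
import pickle
c=eyes.calibration("wrist"); p,d=eyes.snapshot("wrist"); cv2.imwrite("pics/w5.png",p[:,:,::-1]); np.save("w5.npy",d)
pickle.dump(c,open("w5.pkl","wb")); print(tool()[0],tool()[2]["wrist_force"],tool()[2]["finger_gap"])
W=cloud("wrist",d,c); Z=W[...,2]
k=(abs(W[...,0]-500)<120)&(abs(W[...,1]+400)<120)
q=k&(Z>22.5)&(Z<30); print("plate",q.sum(),rect(W[q])); q=k&(Z>14)&(Z<30); print("scale",q.sum(),rect(W[q]))
print(pix("wrist",[[510,-400,26]],c))
E
```

```text
[ 498.15369061 -399.69273484  218.69842515] [ 0.84907856 -0.28045166 -2.54924808] 55.11696299676149
plate 7766 [ 516.8 -394.8   95.2  119.2   74.6]
scale 15673 [ 501.7 -409.2  150.3  164.6   13.8]
[[330.14065215 217.16827799]]
```

View pics/w5.png

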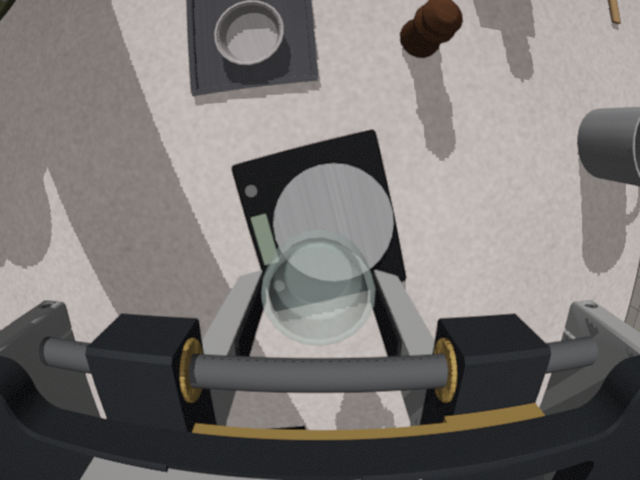

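The scale shows its display at left, with the plate's edge at left (273,218), top (333,163) and right (394,215); the ramekin is held level in the jaws at (318,290).

```bash
python3 - <<'E'
from h import *
import pickle
from scipy.optimize import least_squares
c=pickle.load(open("w5.pkl","rb")); d=np.load("w5.npy"); W=cloud("wrist",d,c); Z=W[...,2]
im=cv2.cvtColor(cv2.imread("pics/w5.png"),cv2.COLOR_BGR2GRAY)
m=(im>110).astype(np.uint8); k=(abs(W[...,0]-512)<68)&(abs(W[...,1]+400)<66)&(Z>20)&(Z<32); m=m&k
n,l,s,ct=cv2.connectedComponentsWithStats(m); i=l==1+np.argmax(s[1:,4])
v,u=np.nonzero(i&(np.arange(480)[:,None]<232)); P=onplane("wrist",np.stack([u,v],-1),26,c)[:,:2]
H=cv2.convexHull(P.astype(np.float32))[:,0]
H=H[H[:,1]>H[:,1].min()+8]
f=least_squares(lambda p:np.hypot(*(H-p).T)-60,[512,-405],loss="soft_l1"); print(f.x,np.abs(f.fun).max(),len(H))
print("3pt",onplane("wrist",[[273,218],[333,163],[394,215]],26,c).round(1))
goal(513.5,-405.5,218.7,0)
E
```

```text
[ 513.26369554 -407.32985919] 0.6383659685604073 23
3pt [[ 453.6 -400.4   26. ]
 [ 512.7 -346.9   26. ]
 [ 573.7 -397.8   26. ]]
goal [ 513.5 -405.5  218.7] -> [15.4  5.7 -0. ] yaw -0.3 now ang -0.3
```

>>> {"name": "servo_tool", "arguments": {
  "motion": [
    [[15, 7, 20, 0], [15, 7, 70, 0], [15, 7, 115, 0], [15, 7, 140, 0], [15, 7, 150, 0], [15, 7, 154, 0], [15, 7, 156, 0], [15, 7, 156, 0]]
  ]
}}

```text
t: 16.12
tcp_pos: [513.9, -405.5, 63.5]
tool_rot: [1.0, -0.002, 0.0, 0.0]
wrist_force: [-0.7, -0.4, -0.9]
finger_gap: 55.0
```

>>> {"name": "servo_tool", "arguments": {
  "motion": [
    [[0, 0, 0.7, 0], [0, 0, 1.4, 0], [0, 0, 1.4, 0]]
  ]
}}

```text
t: 16.5
tcp_pos: [513.6, -405.3, 61.2]
tool_rot: [1.0, -0.002, -0.0, -0.0]
wrist_force: [0.2, -0.4, -1.4]
finger_gap: 55.1
```

>>> {"name": "servo_tool", "arguments": {
  "motion": [
    [[0, 0, 0.5, 0], [0, 0, 0.5, 0]]
  ]
}}

```text
t: 16.75
tcp_pos: [513.7, -405.4, 60.9]
tool_rot: [1.0, -0.002, 0.0, 0.0]
wrist_force: [-0.7, 0.1, -0.3]
finger_gap: 54.8
```

>>> {"name": "servo_tool", "arguments": {
  "motion": [
    [[0, 0, 0.5, 0], [0, 0, 0.5, 0]]
  ]
}}

```text
t: 17.0
tcp_pos: [513.7, -405.4, 60.9]
tool_rot: [1.0, -0.002, 0.0, 0.0]
wrist_force: [-2.6, 3.2, 5.6]
finger_gap: 54.8
```

>>> {"name": "servo_tool", "arguments": {
  "motion": [
    [[0, 0, 0, 0], [0, 0, 0, 0], [0, 0, 0, 0], [0, 0, 0, 0], [0, 0, 0, 0], [0, 0, -15, 0], [0, 0, -50, 0], [0, 0, -100, 0]]
  ],
  "gripper": 0
}}

```text
t: 18.0
tcp_pos: [513.3, -405.0, 161.5]
tool_rot: [1.0, -0.002, -0.001, -0.0]
wrist_force: [0.8, -0.3, -0.5]
finger_gap: 93.9
```

>>> {"name": "servo_tool", "arguments": {
  "motion": [
    [[0, -10, -50, 0], [-30, -30, -90, 0], [-60, -70, -100, 0], [-80, -120, -100, 0], [-90, -175, -100, 0], [-95, -205, -100, 0], [-95, -215, -100, 0], [-95, -215, -100, 0]]
  ]
}}

```text
t: 19.0
tcp_pos: [419.8, -190.1, 260.9]
tool_rot: [1.0, -0.002, 0.0, 0.0]
wrist_force: [1.1, -0.2, -0.6]
finger_gap: 93.8
```

```bash
python3 - <<'E'
from h import *
import pickle
c=eyes.calibration("wrist"); p,d=eyes.snapshot("wrist"); cv2.imwrite("pics/w6.png",p[:,:,::-1]); np.save("w6.npy",d)
pickle.dump(c,open("w6.pkl","wb")); print(tool()[0])
W=cloud("wrist",d,c); Z=W[...,2]
k=(abs(W[...,0]-425)<90)&(abs(W[...,1]+160)<125)&(p[...,0]<75)&(Z<16)&(Z>-3); print("tray",k.sum(),rect(W[k]))
k=(abs(W[...,0]-425)<70)&(abs(W[...,1]+203)<60)&(Z>17)&(Z<30); print("tm",k.sum(),rect(W[k]))
print(pix("wrist",[[424,-157,3],[425,-205,23],[425,-110,3]],c))
E
```

```text
[ 419.71298802 -190.5913059   260.62912142]
tray 14492 [ 425.3 -167.3  129.8  200.3    4.5]
tm 809 [ 430.4 -212.2   68.8   68.8   59.8]
[[321.35778281 177.19453207]
 [322.48862277 222.0129991 ]
 [322.16321861 136.01147581]]
```

View pics/w6.png

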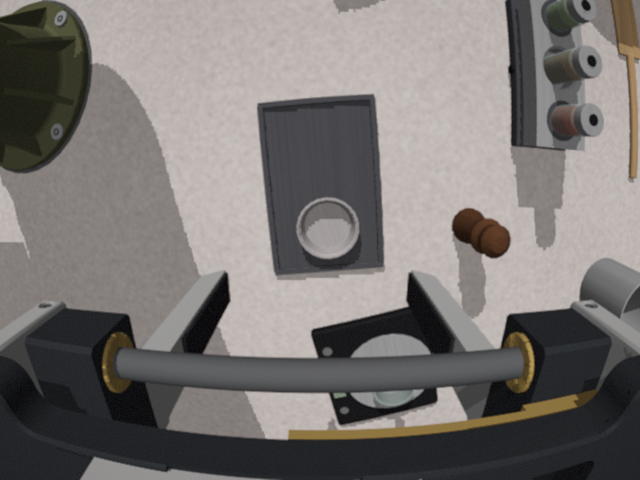

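The tray shows its mould at (328,228), the free half empty around (320,145), all three jars upright in the rack, and the ramekin on the scale plate (half hidden at 395,385). On to the mould.

>>> {"name": "servo_tool", "arguments": {
  "motion": [
    [[2, -50, 0, 0], [5, -105, 0, 0], [8, -160, 0, 0], [12, -215, 0, 0], [16, -270, 0, 0], [16, -310, 0, 0], [16, -325, 0, 0], [16, -325, 0, 0]]
  ]
}}

```text
t: 20.05
tcp_pos: [437.0, 134.6, 260.0]
tool_rot: [1.0, -0.002, -0.0, 0.0]
wrist_force: [-0.4, -0.6, -0.3]
finger_gap: 94.3
```

```bash
python3 - <<'E'
from h import *
c=eyes.calibration("wrist"); p,d=eyes.snapshot("wrist"); cv2.imwrite("pics/w7.png",p[:,:,::-1])
W=cloud("wrist",d,c); Z=W[...,2]
q=(np.hypot(W[...,0]-436,W[...,1]-162)<50)&(Z>27)&(Z<36); print(q.sum(),np.median(W[q],0).round(1),rect(W[q]))
b,r=p[...,2].astype(int),p[...,0].astype(int)
v,u=np.nonzero((b>r+50)&(b>90)&(abs(W[...,0]-440)<100)&(abs(W[...,1]-140)<110)); print("lid",rect(onplane("wrist",np.stack([u,v],-1),12,c)))
goal(436.5,162.2,29,0)
E
```

```text
828 [437.  159.2  30.9] [436.6 161.8  69.   69.1  89.6]
lid [445.7 136.   66.  156.9  20.5]
goal [436.5 162.2  29. ] -> [ -0.5 -28.2 231.1] yaw -0.2 now ang -0.2
```

>>> {"name": "servo_tool", "arguments": {
  "motion": [
    [[0, -28, 20, 0], [0, -28, 70, 0], [0, -28, 120, 0], [0, -28, 170, 0], [0, -28, 205, 0], [0, -28, 223, 0], [0, -28, 231, 0], [0, -28, 231, 0]]
  ]
}}

```text
t: 21.1
tcp_pos: [437.1, 162.2, 29.4]
tool_rot: [1.0, -0.002, -0.0, 0.0]
wrist_force: [-0.3, -0.2, 1.1]
finger_gap: 93.8
```

>>> {"name": "servo_tool", "arguments": {
  "motion": [
    [[0, 0, 0, 0], [0, 0, 0, 0], [0, 0, 0, 0], [0, 0, 0, 0], [0, 0, 0, 0], [0, 0, 0, 0]]
  ],
  "gripper": 255
}}

```text
t: 21.85
tcp_pos: [437.0, 163.1, 29.7]
tool_rot: [1.0, -0.002, 0.0, -0.0]
wrist_force: [-1.6, -1.9, 4.9]
finger_gap: 67.6
```

>>> {"name": "servo_tool", "arguments": {
  "motion": [
    [[0, 0, -8, 0], [0, 0, -20, 0], [0, 0, -50, 0], [0, 10, -90, 0], [-3, 50, -120, -2], [-6, 105, -120, -4], [-9, 160, -120, -5], [-12, 215, -120, -5]]
  ]
}}

```text
t: 22.85
tcp_pos: [423.7, -53.6, 150.2]
tool_rot: [0.999, 0.042, 0.001, 0.0]
wrist_force: [-0.3, -0.5, -0.4]
finger_gap: 67.0
```

>>> {"name": "servo_tool", "arguments": {
  "motion": [
    [[0, 30, 0, 0], [0, 45, 0, 0], [0, 45, 0, 0]]
  ]
}}

```text
t: 23.22
tcp_pos: [427.8, -96.9, 149.5]
tool_rot: [0.999, 0.041, 0.0, -0.0]
wrist_force: [-0.0, -0.1, -0.9]
finger_gap: 67.3
```

```bash
python3 - <<'E'
from h import *
c=eyes.calibration("wrist"); p,d=eyes.snapshot("wrist"); cv2.imwrite("pics/w8.png",p[:,:,::-1])
goal(421.8,-122,20.5,4.5); s=tool()[2]; print(s["wrist_force"],s["finger_gap"],s["tcp_pos"])
W=cloud("wrist",d,c); Z=W[...,2]; x,y,z=s["tcp_pos"]
q=(np.hypot(W[...,0]-x,W[...,1]-y)<50)&(abs(Z-z-2)<6); print(q.sum(),rect(W[q]),W[q].mean(0))
E
```

```text
goal [ 421.8 -122.    20.5] -> [ -8.   25.2 128.8] yaw 0.3 now ang 4.8
[-0.16349449  0.1870474  -1.08552692] 67.25941441330086 [427.69411775 -96.26734614 149.34671001]
4889 [430.1 -95.6  70.1  76.  -47.5] [427.63167681 -98.81539412 150.07208222]
```

View pics/w8.png

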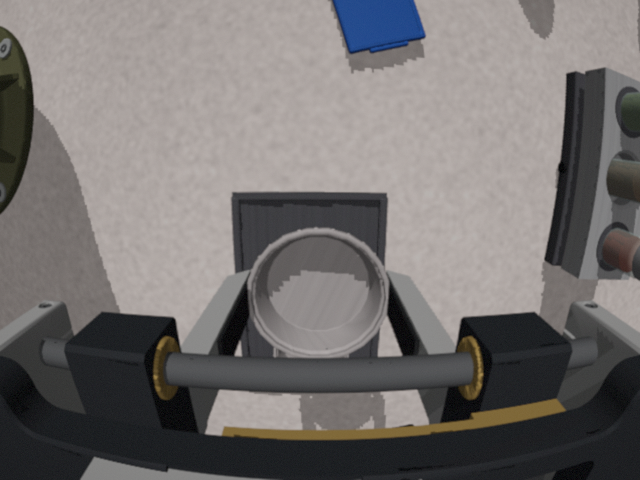

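The mould hangs level in the jaws (rim centred near 318,290), and the tray's free half is ahead of it. Setting it down.

>>> {"name": "servo_tool", "arguments": {
  "motion": [
    [[-8, 25, 10, 0], [-8, 25, 50, 0], [-8, 25, 90, 0], [-8, 25, 113, 0], [-8, 25, 122, 0], [-8, 25, 126, 0], [-8, 25, 127, 0], [-8, 25, 127, 0]]
  ]
}}

```text
t: 24.28
tcp_pos: [422.2, -122.5, 22.9]
tool_rot: [0.999, 0.042, 0.0, 0.0]
wrist_force: [-0.4, -0.4, -0.8]
finger_gap: 67.0
```

>>> {"name": "servo_tool", "arguments": {
  "motion": [
    [[0, 0, 0.7, 0], [0, 0, 1, 0], [0, 0, 1, 0]]
  ]
}}

```text
t: 24.65
tcp_pos: [421.8, -122.4, 21.3]
tool_rot: [0.999, 0.042, 0.0, 0.0]
wrist_force: [-0.7, -0.7, -0.0]
finger_gap: 67.5
```

>>> {"name": "servo_tool", "arguments": {
  "motion": [
    [[0, 0, 0.7, 0], [0, 0, 1, 0], [0, 0, 1, 0]]
  ]
}}

```text
t: 25.02
tcp_pos: [421.9, -122.5, 20.6]
tool_rot: [0.999, 0.042, 0.0, 0.0]
wrist_force: [-2.4, 0.8, 8.3]
finger_gap: 67.6
```

Contact. Opening only partway inside the tray, rising, then opening fully.

>>> {"name": "servo_tool", "arguments": {
  "motion": [
    [[0, 0, 0, 0], [0, 0, 0, 0], [0, 0, 0, 0], [0, 0, 0, 0], [0, 0, -10, 0], [0, 0, -40, 0], [0, 0, -90, 0], [0, -20, -140, 0]]
  ],
  "gripper": 38
}}

```text
t: 26.02
tcp_pos: [419.9, -102.7, 162.4]
tool_rot: [0.999, 0.041, 0.0, 0.0]
wrist_force: [-0.0, 0.1, 0.1]
finger_gap: 79.8
```

>>> {"name": "servo_tool", "arguments": {
  "motion": [
    [[0, -40, -40, -5], [0, -90, -90, -10], [5, -145, -90, -15], [5, -190, -90, -16], [5, -215, -90, -16], [5, -220, -90, -16]]
  ],
  "gripper": 0
}}

```text
t: 26.78
tcp_pos: [406.4, 118.1, 250.8]
tool_rot: [0.983, 0.181, 0.0, -0.0]
wrist_force: [-0.9, -0.8, -0.3]
finger_gap: 93.9
```

```bash
python3 - <<'E'
from h import *
c=eyes.calibration("wrist"); p,d=eyes.snapshot("wrist"); cv2.imwrite("pics/w9.png",p[:,:,::-1]); print(tool()[0])
W=cloud("wrist",d,c); b,r=p[...,2].astype(int),p[...,0].astype(int)
m=(b>r+50)&(b>60)&(abs(W[...,0]-440)<100)&(abs(W[...,1]-140)<110); v,u=np.nonzero(m); P=onplane("wrist",np.stack([u,v],-1),12,c); print("lid",rect(P),np.median(W[m],0))
# widths: erode tabs
M=cv2.morphologyEx(m.astype(np.uint8),cv2.MORPH_OPEN,np.ones((15,15))); v,u=np.nonzero(M); P=onplane("wrist",np.stack([u,v],-1),12,c); print("lid body",rect(P),P.mean(0))
goal(445.7,136,19,20.5)
E
```

```text
[406.55882576 117.73574584 250.69364185]
lid [445.2 136.1  66.3 156.   20.6] [444.03600359 139.40124912  12.09016244]
lid body [445.2 136.1  66.3 156.   20.6] [444.29915625 138.06531194  12.        ]
goal [445.7 136.   19. ] -> [ 43.   -3.1 231.7] yaw 0.4 now ang 20.9
```

View pics/w9.png

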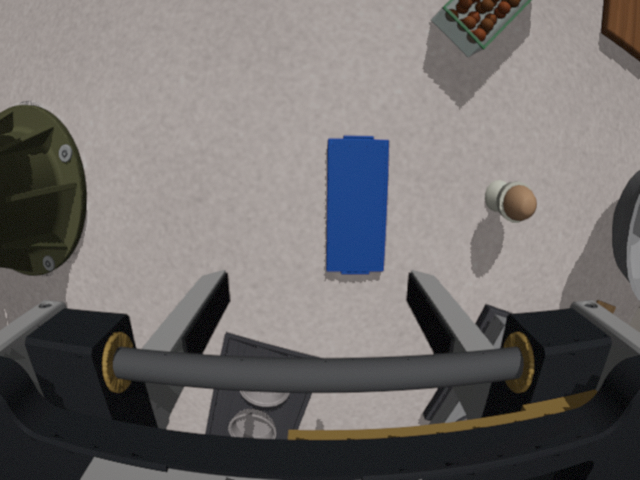

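The lid is clear: corners near (328,140), (388,141), (384,271), (327,271). It lines up with the tool axes. Grasping it at its middle.

>>> {"name": "servo_tool", "arguments": {
  "motion": [
    [[30, -3, 20, 0], [43, -3, 70, 0], [43, -3, 120, 0], [43, -3, 170, 0], [43, -3, 205, 0], [43, -3, 224, 0], [43, -3, 232, 0], [43, -3, 232, 0]]
  ]
}}

```text
t: 27.82
tcp_pos: [446.1, 134.7, 18.5]
tool_rot: [0.984, 0.18, -0.0, 0.0]
wrist_force: [-0.1, 0.3, 0.5]
finger_gap: 93.9
```

>>> {"name": "servo_tool", "arguments": {
  "motion": [
    [[0, 0, 0, 0], [0, 0, 0, 0], [0, 0, 0, 0], [0, 0, 0, 0], [0, 0, 0, 0], [0, 0, 0, 0]]
  ],
  "gripper": 255
}}

```text
t: 28.58
tcp_pos: [446.2, 135.3, 18.7]
tool_rot: [0.984, 0.18, 0.0, -0.0]
wrist_force: [-2.4, -1.5, 7.0]
finger_gap: 67.6
```

>>> {"name": "servo_tool", "arguments": {
  "motion": [
    [[0, 0, -8, 0], [0, 0, -20, 0], [0, 0, -60, 0], [0, 0, -115, 0], [10, -20, -170, 8], [25, -55, -210, 17], [40, -90, -210, 26], [60, -130, -210, 35]]
  ]
}}

```text
t: 29.58
tcp_pos: [455.7, 279.1, 229.7]
tool_rot: [0.992, -0.127, 0.001, -0.0]
wrist_force: [0.8, -1.2, -0.7]
finger_gap: 67.7
```

```bash
python3 -c "
from h import *
goal(460,330,230,-21.5)"
```

```text
goal [460 330 230] -> [ -8.6 -50.3  -0.3] yaw 7.0 now ang -14.5
```

>>> {"name": "servo_tool", "arguments": {
  "motion": [
    [[-4, -25, 0, 4], [-9, -45, 0, 7], [-9, -50, 0, 7], [-9, -50, 0, 7]]
  ]
}}

```text
t: 30.08
tcp_pos: [459.4, 328.4, 228.5]
tool_rot: [0.983, -0.183, 0.0, 0.0]
wrist_force: [0.5, 0.1, -0.8]
finger_gap: 67.7
```

```bash
python3 - <<'E'
from h import *
import pickle
c=eyes.calibration("wrist"); p,d=eyes.snapshot("wrist"); cv2.imwrite("pics/w10.png",p[:,:,::-1]); np.save("w10.npy",d); pickle.dump(c,open("w10.pkl","wb"))
s=tool()[2]; print(s["tcp_pos"],s["wrist_force"],s["finger_gap"])
W=cloud("wrist",d,c); Z=W[...,2]
for lo,hi in((42,54),(30,54)):
  q=(np.hypot(W[...,0]-497,W[...,1]-418)<110)&(Z>lo)&(Z<hi); print(q.sum(),rect(W[q]))
print(pix("wrist",[497,418,48],c))
E
```

```text
[459.45146576 328.12375312 228.48620172] [-0.23418265  0.09709869 -1.21076587] 67.67709816351474
1078 [511.  451.5  63.2 103.9 -22.2]
2952 [511.  451.5  63.2 103.9 -22.2]
[[320.3035829 116.273662 ]]
```

View pics/w10.png

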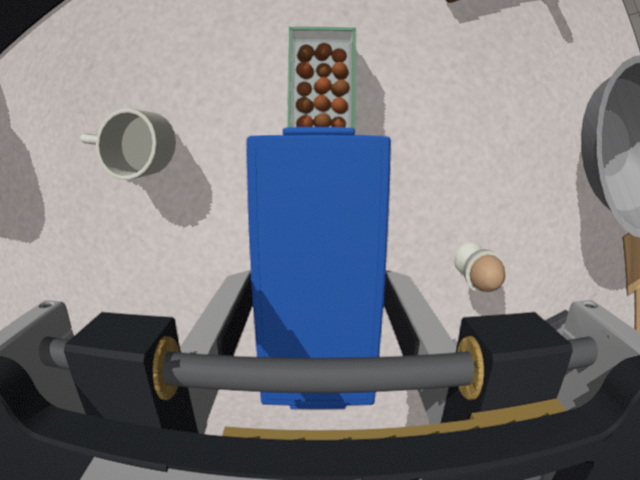

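The lid is held level. Beyond it is the far part of the box, with far corners near (289,29) and (356,29); the lid hides the near end. I'll combine this with the top view.

```bash
python3 - <<'E'
from h import *
import pickle
c=pickle.load(open("w10.pkl","rb"))
a=onplane("wrist",[[289.5,28],[355.5,28.5],[290,120],[354,120]],48,c); print(a.round(1))
W=cloud("wrist",np.load("w10.npy"),c); Z=W[...,2]; q=(np.hypot(W[...,0]-500,W[...,1]-425)<110)&(Z>42)&(Z<54)
P=W[q][:,:2]; t=np.radians(-21.9); ex=np.array([np.cos(t),np.sin(t)]); ey=np.array([-np.sin(t),np.cos(t)])
print("wrist ext x",np.percentile(P@ex,[0.5,99.5]),"y",np.percentile(P@ey,[0.5,99.5]))
ct=eyes.calibration("top"); T=cloud("top",np.load("top0.npy"),ct); k=(abs(T[...,0]-497)<110)&(abs(T[...,1]-425)<110)&(T[...,2]>25)&(T[...,2]<60)
k[:,:120]=0; k[:,215:]=0; k[310:]=0; Q=T[k]; print("top",len(Q),rect(Q)); Q=Q[:,:2]
print("top ext x",np.percentile(Q@ex,[.5,99.5]),"y",np.percentile(Q@ey,[.5,99.5]))
# held lid
h=(abs(Z-222.5)<6)&(np.hypot(W[...,0]-459,W[...,1]-328)<90); print("lid held",rect(W[h]),np.median(W[h],0), "TCP proj",np.array([459.45,328.1])@ex,np.array([459.45,328.1])@ey)
E
```

```text
[[501.4 508.6  48. ]
 [558.5 486.3  48. ]
 [469.9 425.   48. ]
 [524.8 403.9  48. ]]
wrist ext x [274.25983604 337.33538847] y [563.92159125 660.77864368]
top 735 [501.3 431.   62.6 151.2 -21.7]
top ext x [273.25939286 335.46976472] y [512.15955595 661.25200936]
lid held [459.1 329.1  90.2 160.3 -29.4] [467.24442691 349.38705368 221.9240051 ] TCP proj 303.9170753907359 475.7923116086911
```

```bash
python3 -c "
from h import *
goal(501.9,430,62.8,-21.7)"
```

```text
goal [501.9 430.   62.8] -> [   2.8 -110.3  165.7] yaw 0.5 now ang -21.2
```

>>> {"name": "servo_tool", "arguments": {
  "motion": [
    [[1, -50, 0, 0.5], [3, -90, 20, 0.5], [3, -108, 60, 0.5], [3, -110, 100, 0.5], [3, -110, 130, 0.5], [3, -110, 145, 0.5], [3, -110, 148, 0.5], [3, -110, 148, 0.5]]
  ]
}}

```text
t: 31.12
tcp_pos: [502.5, 430.3, 81.5]
tool_rot: [0.982, -0.188, 0.001, -0.001]
wrist_force: [-0.3, 0.9, -0.6]
finger_gap: 67.5
```

```bash
python3 - <<'E'
from h import *
p,d=eyes.snapshot("wrist"); cv2.imwrite("pics/w11a.png",p[:,:,::-1])
s,_=eyes.snapshot("side"); t,_=eyes.snapshot("top")
S=cv2.resize(s[330:480,120:320,::-1],None,fx=2,fy=2); 
cv2.imwrite("pics/w11.png",np.hstack([p[0:420,160:480,::-1],cv2.copyMakeBorder(S,0,120,0,0,cv2.BORDER_CONSTANT)]))
goal(501.9,430,62.8,-21.7); print(tool()[2]["wrist_force"])
E
```

```text
goal [501.9 430.   62.8] -> [-0.4  0.6 18.7] yaw -0.0 now ang -21.7
[ 0.17027597 -0.28311895 -1.12176159]
```

View pics/w11.png

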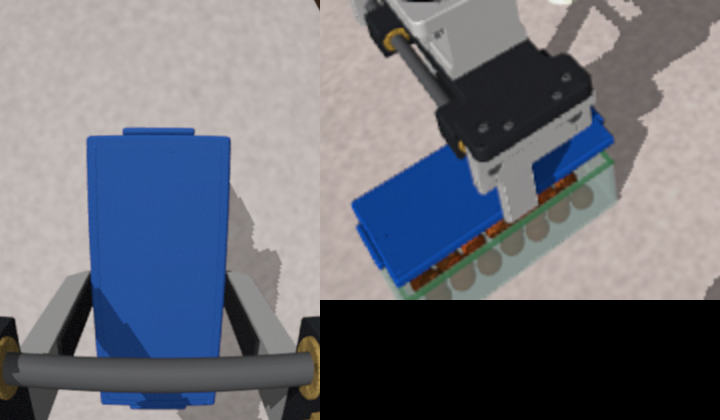

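The lid hovers straight above the box with its sides parallel. Lowering.

>>> {"name": "servo_tool", "arguments": {
  "motion": [
    [[0, 0.5, 6, 0], [0, 0.5, 11, 0], [0, 0.5, 15, 0], [0, 0.5, 17, 0], [0, 0.5, 17.5, 0], [0, 0.5, 17.5, 0]]
  ]
}}

```text
t: 32.02
tcp_pos: [501.9, 429.8, 62.8]
tool_rot: [0.982, -0.188, 0.0, -0.0]
wrist_force: [-0.8, 0.5, -0.9]
finger_gap: 67.8
```

>>> {"name": "servo_tool", "arguments": {
  "motion": [
    [[0, 0, 0.7, 0], [0, 0, 1, 0], [0, 0, 1, 0]]
  ]
}}

```text
t: 32.4
tcp_pos: [501.9, 429.8, 62.7]
tool_rot: [0.982, -0.188, 0.0, -0.0]
wrist_force: [-3.6, -2.1, 6.1]
finger_gap: 67.7
```

Contact at exactly the closed height. Release, rise, and check.

>>> {"name": "servo_tool", "arguments": {
  "motion": [
    [[0, 0, 0, 0], [0, 0, 0, 0], [0, 0, 0, 0], [0, 0, 0, 0], [0, 0, -10, 0], [0, 0, -50, 0], [0, 10, -110, 0], [0, 30, -160, 0]]
  ],
  "gripper": 0
}}

```text
t: 33.4
tcp_pos: [490.6, 401.8, 224.7]
tool_rot: [0.982, -0.188, 0.001, -0.001]
wrist_force: [0.5, -1.1, -0.1]
finger_gap: 94.5
```

>>> {"name": "servo_tool", "arguments": {
  "motion": [
    [[0, 20, -30, 0], [0, 25, -40, 0], [0, 25, -40, 0]]
  ]
}}

```text
t: 33.78
tcp_pos: [481.6, 378.8, 261.7]
tool_rot: [0.982, -0.188, 0.0, -0.0]
wrist_force: [1.0, 0.7, -0.6]
finger_gap: 94.0
```

```bash
python3 - <<'E'
from h import *
c=eyes.calibration("wrist"); p,d=eyes.snapshot("wrist"); cv2.imwrite("pics/w12.png",p[:,:,::-1]); print(tool()[0])
W=cloud("wrist",d,c); Z=W[...,2]; b,r=p[...,2].astype(int),p[...,0].astype(int)
m=(b>r+50)&(b>60)&(abs(W[...,0]-502)<110)&(abs(W[...,1]-430)<110); v,u=np.nonzero(m); print("lid",rect(onplane("wrist",np.stack([u,v],-1),56,c)),np.percentile(Z[m],[5,50,95]))
A=np.c_[W[m][:,:2]-[502,430],np.ones(m.sum())]; print("plane",np.linalg.lstsq(A,Z[m],rcond=None)[0])
E
```

```text
[481.39798867 378.87399942 260.63451964]
lid [502.4 429.9  66.3 155.4 -21.9] [54.76248488 56.14216236 57.54506477]
plane [5.71041307e-03 1.35508324e-02 5.78631120e+01]
```

View pics/w12.png

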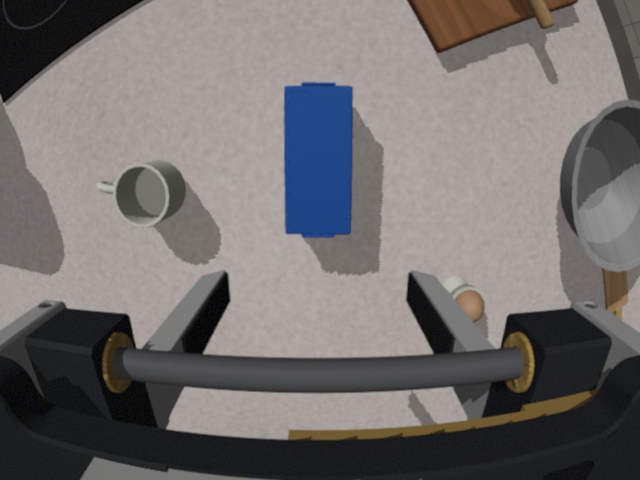

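The lid sits flat at 56 mm over the box (px 285–352 × 85–236), so it is closed. Last I check the other three from the fixed cameras.

```bash
python3 - <<'E'
from h import *
ct=eyes.calibration("top"); t,d=eyes.snapshot("top"); s,_=eyes.snapshot("side"); T=cloud("top",d,ct); Z=T[...,2]
def rep(n,x,y,R,lo,hi):
    q=(np.hypot(T[...,0]-x,T[...,1]-y)<R)&(Z>lo)&(Z<hi); print(n,q.sum(),T[q].mean(0).round(1) if q.any() else "", rect(T[q]) if q.sum()>4 else "")
rep("jar",696,-15,28,105,125); rep("mould",422,-122,45,16,30); rep("tray_mould",430,-212,42,16,30); rep("ramekin",513,-406,40,40,75)
A=cv2.resize(t[180:340,285:525,::-1],None,fx=2.3,fy=2.3); B=cv2.resize(s[140:300,220:460,::-1],None,fx=1.4,fy=1.4)
B=cv2.copyMakeBorder(B,0,0,0,A.shape[1]-B.shape[1],cv2.BORDER_CONSTANT); cv2.imwrite("pics/f.png",np.vstack([A,B])); print(np.vstack([A,B]).shape)
E
```

```text
jar 146 [693.  -13.7 115.2] [693.7 -13.4  32.5  33.  -51. ]
mould 132 [ 420.7 -125.    20.8] [ 419.5 -122.    67.5   69.4   44.4]
tray_mould 132 [ 429.6 -213.6   21. ] [ 428.6 -211.6   66.9   68.     0.5]
ramekin 191 [ 511.6 -403.7   55. ] [ 510.9 -402.6   53.1   55.3   -0.6]
(592, 552, 3)
```

View pics/f.png

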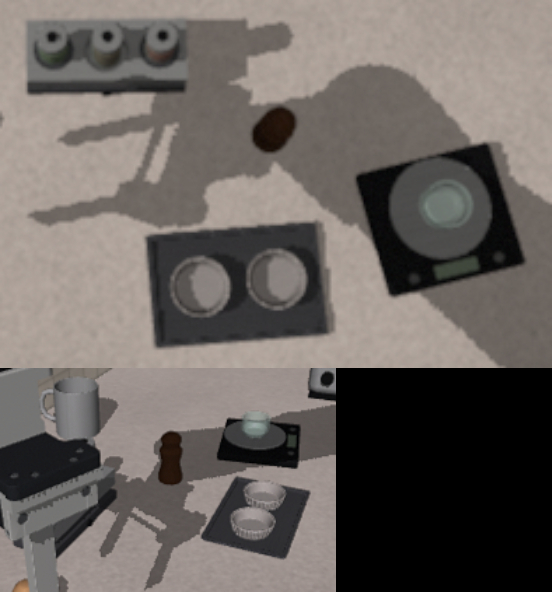

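All the things are upright and in place: the jar is level with its neighbours, two moulds stand on the tray, and the ramekin is mid-plate. Handing in.

```bash
python3 -c "
from bench import robot,ticket
print(robot.state()['t'],robot.state()['wrist_force']); print(ticket.close_job())"
```

```text
33.925 [ 0.52875133 -0.13144449  0.66878457]
the job is handed in; nothing more can be done
None
```

I took the pile apart in order and put each thing in its place: the jar in the middle well, the ramekin on the scale plate, the mould on the tray's free half and the lid on the box. I handed in at 33.9 s, with the gripper open and clear of everything.

- **Lid:** its top is flat at 56 mm, the closed height, and its centre and angle match the box to about 1 mm and 0.2°.
- **Jar, ramekin and both moulds:** all stand upright within 2–4 mm of their targets in the top camera. It reads the untouched rack and other mould about 1–2 mm off as well, so part of that is camera error. The other mould has not moved.

No check failed. At set-down the forces I read stayed under 10 N.

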